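Prime the sunk hand lubricator of a clicker press

ROBOT

A 6-joint arm with a two-finger parallel gripper is mounted at the origin on the work surface. World frame = base frame: x ahead of the robot, y to its left, z up, the work surface at z = 0. Lengths are in m, angles in degrees, forces in N, time in s.
With the tool pointing down it reaches from about 0.4 to 0.825 m from the base axis. Payload 7 kg.
Tool frame: the origin (TCP) lies between the finger pads; the fingertips stand ctrl.nose_length ahead of it and the grasp point (between the pads) lies 2 mm behind it (ctrl.nose_length is the distance from the TCP to the fingertips, in m); z points along the fingers, y is the line along which they close (so a half turn about z gives the same grasp; the last joint's range is limited). The gripper opens to 88 mm and grips with 3 to 60 N. Pads are 19 mm wide; open, the fingers measure 130 mm over their backs; the gripper's body (78 mm by 193 mm) begins 47 mm behind the grasp point.
Start: joints at [-59.238, 20.546, 0.682, 0, -70.136, -16.507], TCP at [0.166, -0.654, 0.244] pointing down, gripper open.
Joint ranges: [-176.03, 176.03], [-82.01, 121.73], [-58.28, 71.71], [-173.87, 95.51], [-174.79, -0.11], [-173.66, 173.66]. Speed limits (degrees/s): [136.94, 136.94, 172.46, 180, 180, 180].

INTERFACE

Orientations are given as [roll, pitch, yaw] about the fixed x, y, z axes, in that order (R = Rz(yaw) Ry(pitch) Rx(roll)).
In Python, from plant import ctrl gives the robot as it stands.
- The arm moves only by the tool apply_moves, never from a script. Its argument "commands" is a list of rows, each a list of 3 entries, a list of its own where there are three numbers: the shift along the world's x, y, z in cm, then the turn about the world's z in rad, then the closure, from 0 (fully open) to 1 (shut). In form: [[[x, y, z], turn, jaw], ...]. A call has 1 to 20 rows; each row is the pose to reach, as a shift and turn from the pose commanded when the call began; what a row does not reach only later rows make up. A row lasts 1/12 s, in which the tool goes at most 41.7 mm and 7.16 degrees, less where a joint would pass 70% of its speed; a pose out of reach is approached as far as the arm can. A call with a gripper value outside its range is refused whole. The fingers move at their own pace and stop on an object; the grip force is fixed at half the most. Time passes only in rows, so rows that repeat a pose let the fingers close. It gives the time, the measured TCP pose, the force, the opening and the grip force at its end, in the units of the state.
- ctrl.get_obs(): the state, without advancing time (a new reading comes with each control period).
- ctrl.snapshot(name): name is "scene" or "top" or "wrist"; returns a dict with "img" (384x512x3 uint8, red, green, blue), "fx", "fy", "cx", "cy" (pixels), "T" (4x4, takes a point from camera to world coordinates). Camera axes: x right, y up, looking along -z (the intrinsics and any distortion apply to the point x, -y, -z); pixel columns grow to the right and rows downward; lengths in m; the calibration is good to about 2 mm. The wrist camera is an equidistant fisheye: a pixel r from the principal point sees the ray r / f radians off the axis. A picture is of the moment at which its call begins. There is no depth.
- ctrl.close_job(): hands the job in; it is judged then, once.
Trained networks look in a picture, given as the dict that the camera call returned (one of the last four; its "shot" number tells which), for a name from the list of things; names that differ only in an ending like _2 or _b are one class to them, and where a whole thing is asked for, a point or a joint stands for the part that bears it (a point fixed in the world has none). Each returns a list of dicts, best first, with "score" (0 to 1); they miss things now and then, are a little off and sometimes report something else, mostly with a low value. They report only what shows in the picture. A call takes as long as a camera call.
- ctrl.search_frame(picture, target): "at" ([column, row] in pixels, amid what is visible of it).
- ctrl.spot_point(picture, target): "at" ([column, row] in pixels: a listed point, or the origin of a listed thing).
The state is a dict: "clock": time; "joint_pos": joint angles; "qvel": joint speeds; "tau": joint torques, N m; "tool_pos": TCP position; "orientation": TCP orientation; "force": force on the tool from outside, world axes, zero at the start; "moment": the same for the moment, N m; "opening": finger opening in m; "gripper_force": force on a finger pad.
Only numpy, scipy, OpenCV 4.12 (cv2) and the standard library are available. Lean on these libraries where they do the work, as an engineer would, in place of code of your own. Each camera call takes 0.05 s, during which the arm holds its last target. There are 200 camera calls.

TASK

Two orange hand lubricators are bolted to the bench; on one the green indicator pin already stands tall, on the other it is still sunk. With your fingertips, press the black plunger cap of the lubricator whose pin is sunk all the way down and let it spring right back up, again and again, until its green pin stands fully out like the one on its neighbour, and leave that plunger up. Do not grip the cap, do not touch the pins, do not press the other plunger, and leave everything else on the bench where it is.

Things in the scene. Friction and masses are not known exactly. Their poses are not given: they have to be found in the camera images.
- pump_a: a bolted-down hand lubricator: dark base plate 100 x 150 x 10 mm, orange block 74 mm (its x) by 124 mm (its y), top face 100 mm above the bench. Origin: centre of its underside; z up. On top stand, along its own y axis, the plunger with its black cap (at y = +32 mm) and the green indicator pin (at y = -32 mm). This is the one whose pin is sunk at the start; pump_a and pump_b trade places from run to run.
- cap_a (a point): centre of the top face of the black round plunger cap of pump_a (cap 38 mm across, 14 mm thick, flat on top); 172 mm above the bench when the plunger is up, and it moves with the plunger
- plunger_a (a joint): how far the plunger of pump_a is pressed, in m: 0 up, 0.016 fully down (a hard stop). A spring returns it by itself when let go, in about a third of a second; pressing takes about 4 N at the top, rising to about 15 N while it is lifting the pin near the bottom, so a force stop below 20 N can halt a stroke too early.
- pin_a (a joint): rise of the pin of pump_a, in m: 0 sunk, 0.045 fully out (ends at 0.042 to 0.045; above 0.039 counts). Starts at 0 to 0.009. A ratchet lifts it about 9 mm a full stroke (down to the stop, then fully up; first and last stroke 1 to 17 mm) and holds it between strokes; strokes under 14 mm, or not let fully up, may lift nothing. Three to five strokes are needed; more do no harm.
- pin_a_top (a point): centre of the top of the green pin of pump_a (10 mm across, upright): 104 mm above the bench when sunk, 149 mm when fully out
- pump_b: a bolted-down hand lubricator: dark base plate 100 x 150 x 10 mm, orange block 74 mm (its x) by 124 mm (its y), top face 100 mm above the bench. Origin: centre of its underside; z up. On top stand, along its own y axis, the plunger with its black cap (at y = +32 mm) and the green indicator pin (at y = -32 mm). This is the neighbour that needs nothing: its pin is out.
- cap_b (a point): centre of the top face of the black round plunger cap of pump_b (cap 38 mm across, 14 mm thick, flat on top); 172 mm above the bench when the plunger is up, and it moves with the plunger
- plunger_b (a joint): how far the plunger of pump_b is pressed, in m: 0 up, 0.016 fully down; to be left alone
- pin_b_top (a point): centre of the top of the green pin of pump_b, fixed fully out, 149 mm above the bench
- pin_b: the green pin of pump_b, 10 mm across; its origin lies on the pin's axis, 104 mm below its top
- round_die: a round strip-steel cutting die, 72 mm across, 32 mm high, open ring, standing on the cutting block; to be left alone. Origin: centre of its underside
- frame_die: a rectangular strip-steel cutting die, 94 x 66 mm, 32 mm high, standing on the cutting block; to be left alone. Origin: centre of its underside
- mallet: a black rubber mallet with a wooden handle, 240 mm long, 50 mm high, lying on the cutting block; to be left alone. Origin: centre of its underside
- grease_can: a can with a yellow label, 54 mm across, 80 mm high, standing just behind pump_a (on its far side); to be left alone. Origin: centre of its underside
- rivet_cup: a blue open cup, 60 mm across, 60 mm high, standing just behind pump_b; to be left alone. Origin: centre of its underside
- wrench: a steel wrench lying flat on the bench, left; to be left alone. Origin: centre of its underside
- marker_box: a black box 70 x 45 x 30 mm on the bench, right; to be left alone. Origin: centre of its underside

How it is judged:
By the outcome, as a careful person would: the job done as asked, in the order asked, and still so for the second after the job is handed in, with the robot touching nothing.
It also fails if it takes over 40 s, if anything falls off the work surface, if the arm or the gripper's body presses on something with over 40 N, if the wrist force passes 120 N, or if a joint passes its speed limit or range.

## Working session

There is one attempt and no reset: what is moved stays moved. The work goes in short steps, Python scripts to look and compute and a tool call to move; the robot and the scene stay as the last step left them, time stands still between calls to the robot, and variables do not carry over. Pictures are saved under pics/ and viewed, at most 10 in all, crops included, and the job is handed in when it is done.

Besides the shell and the picture viewer there is one more tool, called after "Emit:" in YAML: its name, and indented under it one key for each argument. apply_moves: Moves the arm, as the interface text tells. Its arguments: {"type":"object","properties":{"commands":{"type":"array"}},"required":["commands"]}

```bash
mkdir -p pics; cat > h.py <<'E'
import numpy as np, cv2
from plant import ctrl
def ray(s,p):
    x=(p[0]-s["cx"])/s["fx"]; y=(p[1]-s["cy"])/s["fy"]
    return x,y
def at_z(s,p,z,wrist=False):
    x,y=ray(s,p)
    if wrist:
        r=np.hypot(x,y); k=np.sin(r)/max(r,1e-9); d=np.array([x*k,-y*k,-np.cos(r)])
    else: d=np.array([x,-y,-1.])
    T=np.array(s["T"]); d=T[:3,:3]@d; o=T[:3,3]
    return o+d*(z-o[2])/d[2]
def save(s,n): cv2.imwrite("pics/"+n,s["img"][:,:,::-1])
E
python3 - <<'E'
from h import *
np.set_printoptions(precision=4,suppress=True)
print(ctrl.nose_length, ctrl.get_obs())
for c in ("scene","top"):
    s=ctrl.snapshot(c); save(s,c+".png"); print(c,[k for k in s],s["T"][2][3])
    for t,z in (("cap_a",.172),("cap_b",.172),("pin_a_top",.106),("pin_b_top",.149),("pump_a",0),("pump_b",0),("grease_can",0),("rivet_cup",0)):
        for d in ctrl.spot_point(s,t)[:3]: print(t,d["score"],np.array(d["at"]),at_z(s,d["at"],z))
E
```

```text
0.017 {'clock': 0.0, 'joint_pos': array([-59.2385,  20.5904,   0.6339,  -0.0199, -70.1347, -16.5068]), 'qvel': array([ 0.0758, -0.0262,  0.0393, -0.0633, -0.0517, -0.0566]), 'tau': array([  0.0005, -58.2716,  29.3057,   6.9968,   0.007 ,  -0.0002]), 'tool_pos': array([ 0.1661, -0.6538,  0.2426]), 'orientation': array([ 179.9073,   -0.008 , -165.7521]), 'force': array([-0.9582,  0.7033, -0.3246]), 'moment': array([-0.016 ,  0.0083,  0.0161]), 'gripper_force': 0.0, 'opening': 0.08776191137461807}
scene ['img', 'fx', 'fy', 'cx', 'cy', 'T', 'shot'] 1.0005390335590467
cap_a 0.47 [189.5 188.2] [ 0.5237 -0.1816  0.172 ]
cap_a 0.46 [285.4 142.3] [0.4828 0.1944 0.172 ]
cap_b 0.47 [189.5 188.2] [ 0.5237 -0.1816  0.172 ]
cap_b 0.46 [285.4 142.3] [0.4828 0.1944 0.172 ]
pin_b_top 0.54 [271.4 149.9] [0.4714 0.1454 0.149 ]
pump_a 0.78 [271.4 176.8] [0.4622 0.158  0.    ]
pump_a 0.77 [188.9 223.4] [ 0.5174 -0.2046  0.    ]
pump_b 0.78 [271.4 176.8] [0.4622 0.158  0.    ]
pump_b 0.77 [188.9 223.4] [ 0.5174 -0.2046  0.    ]
grease_can 0.88 [190.7 244.8] [ 0.6016 -0.2329  0.    ]
grease_can 0.21 [190.  222.6] [ 0.516 -0.2    0.   ]
rivet_cup 0.59 [282.9 197. ] [0.5709 0.1416 0.    ]
top ['img', 'fx', 'fy', 'cx', 'cy', 'T', 'shot'] 1.5563004339104722
cap_a 0.43 [302.3 225.4] [ 0.5041 -0.1796  0.172 ]
cap_a 0.41 [192.6 230.7] [0.4902 0.1952 0.172 ]
cap_b 0.43 [302.3 225.4] [ 0.5041 -0.1796  0.172 ]
cap_b 0.41 [192.6 230.7] [0.4902 0.1952 0.172 ]
pump_a 0.95 [208.5 234.6] [0.4794 0.1575 0.    ]
pump_a 0.87 [301.8 228.6] [ 0.4984 -0.2008  0.    ]
pump_b 0.95 [208.5 234.6] [0.4794 0.1575 0.    ]
pump_b 0.87 [301.8 228.6] [ 0.4984 -0.2008  0.    ]
grease_can 0.75 [310.3 202.5] [ 0.5988 -0.2363  0.    ]
rivet_cup 0.64 [215.8 210.8] [0.5704 0.1294 0.    ]
```

View pics/scene.png

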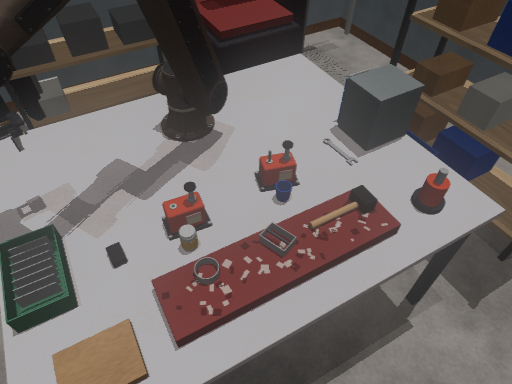

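View pics/top.png

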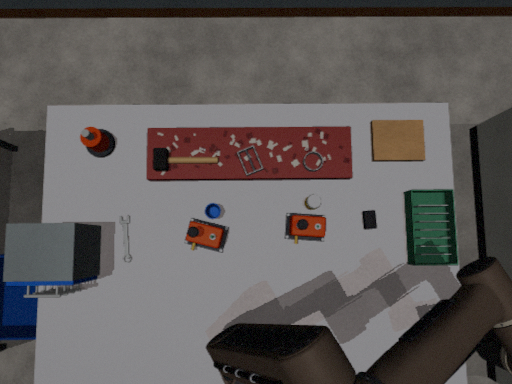

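The scene picture shows two pumps. The near-right one has its cap at (190,187) and a sunk pin, with the grease can behind it at (188,235), so it is pump_a. The other has a tall pin at (270,155) and the blue cup behind it, so it is pump_b. The top view agrees, putting pump_a's cap at (302,225). I'll move above pump_a with the fingers shut.

Emit:
apply_moves:
  commands:
    - [[0,0,4],0,1]
    - [[3,4,4],0,1]
    - [[5,7,4],0,1]
    - [[7,10,4],0,1]
    - [[9,13,4],0,1]
    - [[11,16,4],0,1]
    - [[13,19,4],0,1]
    - [[15,22,4],0,1]
    - [[17,25,4],0,1]
    - [[19,28,4],0,1]
    - [[21,31,4],0,1]
    - [[23,34,4],0,1]
    - [[25,37,4],0,1]
    - [[27,40,4],0,1]
    - [[29,43,4],0,1]
    - [[31,45,4],0,1]
    - [[32,47,4],0,1]
    - [[32,47,4],0,1]
    - [[32,47,4],0,1]

```text
clock: 2.48
tool_pos: [0.4867, -0.1832, 0.2835]
orientation: [180.0, -0.0, -165.6]
force: [-0.1, -0.5, -0.9]
opening: 0.0006
gripper_force: 0.0
```

```bash
cat > look.py <<'E'
from h import *
import sys
np.set_printoptions(precision=4,suppress=True)
o=ctrl.get_obs(); print(o["clock"],o["tool_pos"],o["orientation"],o["force"],o["opening"])
for c in ("wrist","scene","top"):
    s=ctrl.snapshot(c); save(s,c+sys.argv[1]+".png")
    for t,z in (("cap_a",.172),("pin_a_top",.106),("pump_a",0)):
        for d in ctrl.spot_point(s,t)[:2]: print(c,t,d["score"],np.array(d["at"]),at_z(s,d["at"],z,c=="wrist"))
E
python3 look.py 2
```

```text
2.4833 [ 0.4867 -0.1832  0.2835] [ 179.9974   -0.0046 -165.6143] [-0.082  -0.5038 -0.8929] 0.0006223675639074166
wrist cap_a 0.9 [254.  213.9] [ 0.5071 -0.1797  0.172 ]
wrist pin_a_top 0.51 [201.3 177.7] [ 0.5035 -0.2413  0.106 ]
wrist pump_a 0.96 [233.6 169. ] [ 0.507  -0.2114  0.    ]
wrist pump_a 0.82 [448.5 206.4] [0.475 0.163 0.   ]
scene cap_a 0.63 [188.6 182.8] [ 0.501  -0.1753  0.172 ]
scene cap_a 0.46 [285.5 142.4] [0.4834 0.1944 0.172 ]
scene pump_a 0.91 [274.9 177.8] [0.4732 0.1669 0.    ]
scene pump_a 0.67 [188.1 221.9] [ 0.51   -0.2045  0.    ]
top cap_a 0.68 [189.7 230.8] [0.49  0.205 0.172]
top pump_a 0.75 [208.5 235.5] [0.476  0.1574 0.    ]
top pump_a 0.23 [190.2 231.3] [0.4928 0.2275 0.    ]
```

View pics/wrist2.png

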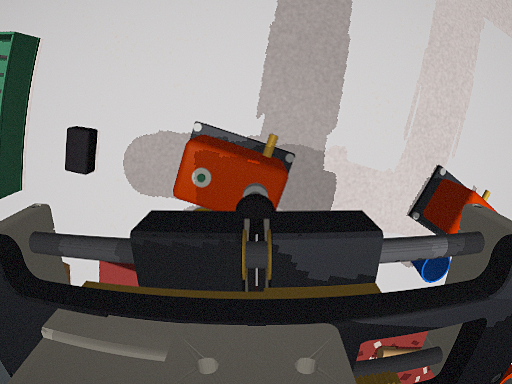

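The wrist view shows pump_a with its sunk pin at (201,177). The cap is at about (254,205), partly hidden by the fingers. Measured spacing from cap to pin is 62 mm against 64 expected, and the cap is at about (0.506, -0.179). I'll centre above it and do one trial press.

Emit:
apply_moves:
  commands:
    - [[1.9,0.4,0],0,1]
    - [[1.9,0.4,-3],0,1]
    - [[1.9,0.4,-6],0,1]
    - [[1.9,0.4,-8.5],0,1]
    - [[1.9,0.4,-9.5],0,1]
    - [[1.9,0.4,-10],0,1]
    - [[1.9,0.4,-10.3],0,1]
    - [[1.9,0.4,-10.3],0,1]

```text
clock: 3.75
tool_pos: [0.5039, -0.18, 0.1811]
orientation: [180.0, -0.1, -165.7]
force: [-6.6, 3.3, 8.8]
opening: 0.0004
gripper_force: 4.0
```

Emit:
apply_moves:
  commands:
    - [[0,0,-0.4],0,1]
    - [[0,0,-0.7],0,1]
    - [[0,0,-0.9],0,1]
    - [[0,0,-0.9],0,1]
    - [[0,0,-0.9],0,1]

```text
clock: 4.17
tool_pos: [0.5044, -0.1802, 0.1735]
orientation: [-180.0, -0.1, -165.7]
force: [-9.3, 4.2, 13.7]
opening: 0.0006
gripper_force: 6.8
```

Emit:
apply_moves:
  commands:
    - [[0,0,-0.2],0,1]
    - [[0,0,-0.3],0,1]
    - [[0,0,-0.3],0,1]

```text
clock: 4.42
tool_pos: [0.5045, -0.1803, 0.173]
orientation: [-179.9, -0.0, -165.7]
force: [-15.0, 9.7, 34.4]
opening: 0.0003
gripper_force: 17.1
```

The plunger is at its hard stop (34 N). I'll let it up fully and look.

Emit:
apply_moves:
  commands:
    - [[0,0,1.5],0,1]
    - [[0,0,3],0,1]
    - [[0,0,4],0,1]
    - [[0,0,4],0,1]
    - [[0,0,4],0,1]
    - [[0,0,4],0,1]
    - [[0,0,4],0,1]

```text
clock: 5.0
tool_pos: [0.5047, -0.1802, 0.2076]
orientation: [180.0, -0.1, -165.8]
force: [0.3, 0.0, -0.1]
opening: 0.0005
gripper_force: 0.0
```

```bash
python3 look.py 3
```

```text
5.0 [ 0.5047 -0.1802  0.2076] [ 179.9669   -0.0867 -165.7571] [ 0.2923  0.015  -0.1035] 0.0005132629320750836
wrist cap_a 0.87 [255.5 227.7] [ 0.5078 -0.1796  0.172 ]
wrist pin_a_top 0.59 [182.1 182. ] [ 0.5091 -0.244   0.106 ]
wrist pump_a 0.93 [476.5 213.3] [0.4808 0.1647 0.    ]
wrist pump_a 0.67 [230.6 162.5] [ 0.5023 -0.2117  0.    ]
scene cap_a 0.68 [286.9 142.3] [0.4853 0.1989 0.172 ]
scene cap_a 0.51 [188.3 183.5] [ 0.5033 -0.1773  0.172 ]
scene pump_a 0.79 [275.5 174.7] [0.4601 0.1776 0.    ]
scene pump_a 0.66 [187.3 222.5] [ 0.5111 -0.2079  0.    ]
top cap_a 0.67 [190.9 232.7] [0.4835 0.2009 0.172 ]
top cap_a 0.49 [369.4 220.2] [ 0.5194 -0.4108  0.172 ]
top pump_a 0.6 [206.3 234.1] [0.4814 0.1659 0.    ]
top pump_a 0.58 [305.5 230. ] [ 0.4928 -0.2149  0.    ]
```

View pics/wrist3.png

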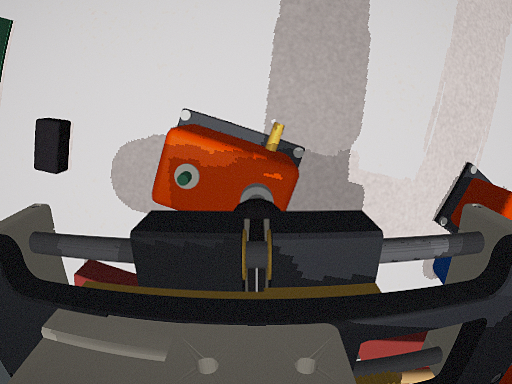

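The pin at (185,180) has risen slightly and the cap is back up. I'll repeat the strokes with the same depth.

Emit:
apply_moves:
  commands:
    - [[0.2,0,-1.5],0,1]
    - [[0.2,0,-2.5],0,1]
    - [[0.2,0,-3.2],0,1]
    - [[0.2,0,-3.7],0,1]
    - [[0.2,0,-4],0,1]
    - [[0.2,0,-4],0,1]
    - [[0.2,0,-4],0,1]

```text
clock: 6.18
tool_pos: [0.5083, -0.1803, 0.173]
orientation: [-179.9, 0.2, -165.6]
force: [-10.9, 8.5, 36.1]
opening: 0.0003
gripper_force: 17.8
```

Emit:
apply_moves:
  commands:
    - [[0,0,2],0,1]
    - [[0,0,4],0,1]
    - [[0,0,4],0,1]
    - [[0,0,4],0,1]
    - [[0,0,4],0,1]
    - [[0,0,4],0,1]
    - [[0,0,4],0,1]

```text
clock: 6.77
tool_pos: [0.5066, -0.1802, 0.2075]
orientation: [180.0, -0.1, -165.8]
force: [0.5, 1.3, 1.2]
opening: 0.0004
gripper_force: 0.0
```

Emit:
apply_moves:
  commands:
    - [[0,0,-1.5],0,1]
    - [[0,0,-2.5],0,1]
    - [[0,0,-3.2],0,1]
    - [[0,0,-3.7],0,1]
    - [[0,0,-4],0,1]
    - [[0,0,-4],0,1]
    - [[0,0,-4],0,1]

```text
clock: 7.35
tool_pos: [0.5078, -0.1803, 0.1729]
orientation: [-179.9, 0.1, -165.6]
force: [-13.2, 8.8, 41.8]
opening: 0.0004
gripper_force: 20.3
```

Emit:
apply_moves:
  commands:
    - [[0,0,2],0,1]
    - [[0,0,4],0,1]
    - [[0,0,4],0,1]
    - [[0,0,4],0,1]
    - [[0,0,4],0,1]
    - [[0,0,4],0,1]
    - [[0,0,4],0,1]

```text
clock: 7.93
tool_pos: [0.5066, -0.1802, 0.2074]
orientation: [180.0, -0.1, -165.8]
force: [-0.2, -0.2, 0.2]
opening: 0.0004
gripper_force: 0.0
```

```bash
python3 look.py 4 | head -4
```

```text
7.9333 [ 0.5066 -0.1802  0.2074] [ 179.9617   -0.1189 -165.7526] [-0.2117 -0.2204  0.1897] 0.00040574990918974265
wrist cap_a 0.8 [255.3 228.3] [ 0.5099 -0.1796  0.172 ]
wrist pin_a_top 0.51 [178.2 186.4] [ 0.5155 -0.2466  0.106 ]
wrist pump_a 0.75 [478.7 212.2] [0.4798 0.1684 0.    ]
```

View pics/wrist4.png

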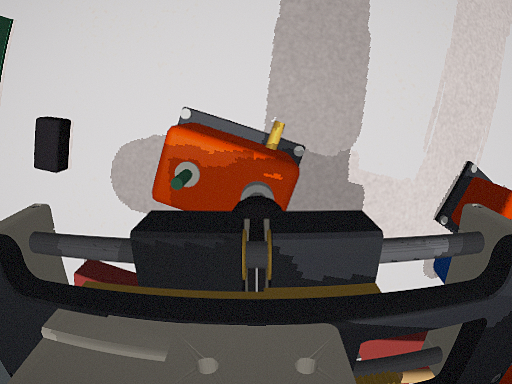

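The pin top is now at about (178,186), clearly out but not full. I'll do three more strokes, since extra ones do no harm.

Emit:
apply_moves:
  commands:
    - [[0,0,-1.5],0,1]
    - [[0,0,-2.5],0,1]
    - [[0,0,-3.2],0,1]
    - [[0,0,-3.7],0,1]
    - [[0,0,-4],0,1]
    - [[0,0,-4],0,1]
    - [[0,0,-4],0,1]

```text
clock: 9.12
tool_pos: [0.5081, -0.1803, 0.173]
orientation: [-179.9, 0.2, -165.6]
force: [-12.1, 8.6, 36.7]
opening: 0.0006
gripper_force: 18.3
```

Emit:
apply_moves:
  commands:
    - [[0,0,2],0,1]
    - [[0,0,4],0,1]
    - [[0,0,4],0,1]
    - [[0,0,4],0,1]
    - [[0,0,4],0,1]
    - [[0,0,4],0,1]
    - [[0,0,4],0,1]

```text
clock: 9.7
tool_pos: [0.5066, -0.1802, 0.2075]
orientation: [180.0, -0.1, -165.8]
force: [0.1, 0.3, -0.3]
opening: 0.0007
gripper_force: 0.0
```

Emit:
apply_moves:
  commands:
    - [[0,0,-1.5],0,1]
    - [[0,0,-2.5],0,1]
    - [[0,0,-3.2],0,1]
    - [[0,0,-3.7],0,1]
    - [[0,0,-4],0,1]
    - [[0,0,-4],0,1]
    - [[0,0,-4],0,1]

```text
clock: 10.28
tool_pos: [0.5078, -0.1803, 0.1729]
orientation: [-179.9, 0.1, -165.6]
force: [-12.1, 10.3, 40.0]
opening: 0.0002
gripper_force: 19.9
```

Emit:
apply_moves:
  commands:
    - [[0,0,2],0,1]
    - [[0,0,4],0,1]
    - [[0,0,4],0,1]
    - [[0,0,4],0,1]
    - [[0,0,4],0,1]
    - [[0,0,4],0,1]
    - [[0,0,4],0,1]

```text
clock: 10.87
tool_pos: [0.5066, -0.1802, 0.2074]
orientation: [180.0, -0.1, -165.8]
force: [-0.8, -0.2, 0.6]
opening: 0.0009
gripper_force: 0.0
```

Emit:
apply_moves:
  commands:
    - [[0,0,-1.5],0,1]
    - [[0,0,-2.5],0,1]
    - [[0,0,-3.2],0,1]
    - [[0,0,-3.7],0,1]
    - [[0,0,-4],0,1]
    - [[0,0,-4],0,1]
    - [[0,0,-4],0,1]

```text
clock: 11.45
tool_pos: [0.5078, -0.1803, 0.1729]
orientation: [-179.9, 0.1, -165.6]
force: [-13.4, 9.7, 39.9]
opening: 0.0002
gripper_force: 19.9
```

Emit:
apply_moves:
  commands:
    - [[0,0,2],0,1]
    - [[0,0,4],0,1]
    - [[0,0,4],0,1]
    - [[0,0,4],0,1]
    - [[0,0,4],0,1]
    - [[0,0,4],0,1]
    - [[0,0,4],0,1]

```text
clock: 12.03
tool_pos: [0.5066, -0.1802, 0.2074]
orientation: [180.0, -0.1, -165.8]
force: [0.5, -0.0, -0.4]
opening: 0.0003
gripper_force: 0.0
```

```bash
python3 look.py 5 | head -4
```

```text
12.0333 [ 0.5066 -0.1802  0.2074] [ 179.9604   -0.1202 -165.7597] [ 0.4553 -0.0426 -0.3875] 0.00031155561804606396
wrist cap_a 0.44 [441.  368.6] [0.6273 0.0526 0.172 ]
wrist pin_a_top 0.81 [175. 188.] [ 0.5176 -0.2492  0.106 ]
wrist pin_a_top 0.72 [229.8 163.1] [ 0.4852 -0.2077  0.106 ]
```

View pics/wrist5.png

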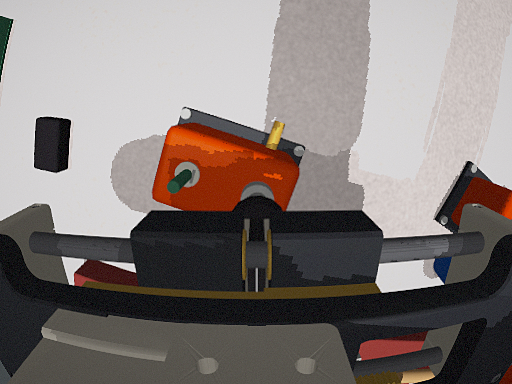

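```bash
python3 - <<'E'
from h import *
s=ctrl.snapshot("wrist"); T=np.array(s["T"])
print(T[:3,3])
for xy in ((.5035,-.2413),(.507,-.243)):
  for z in (.104,.113,.122,.131,.14,.149):
    p=T[:3,:3].T@(np.array([*xy,z])-T[:3,3]); x,y,d=p[0],-p[1],-p[2]
    r=np.hypot(x,y); th=np.arctan2(r,d)
    print(z,s["cx"]+s["fx"]*th*x/r,s["cy"]+s["fy"]*th*y/r)
i=s["img"][150:210,145:225][:,:,::-1]; cv2.imwrite("pics/c5.png",cv2.resize(i,None,fx=8,fy=8,interpolation=cv2.INTER_CUBIC))
E
```

```text
[ 0.44052271 -0.19692776  0.3491366 ]
0.104 187.73110446674872 172.81173528324493
0.113 185.3392595737449 175.01317725346127
0.122 182.78021508514217 177.3754809182944
0.131 180.03659419147056 179.91622172341073
0.14 177.0886608956638 182.6555093014587
0.149 173.91393598715484 185.61643401254702
0.104 185.09255731607414 176.2252991234549
0.113 182.62672688008732 178.5377216149315
0.122 179.99048724846688 181.01751072070093
0.131 177.16641996062464 183.68269930181083
0.14 174.13479798355297 186.55386952335567
0.149 170.87322345041053 189.6545895280187
```

View pics/c5.png

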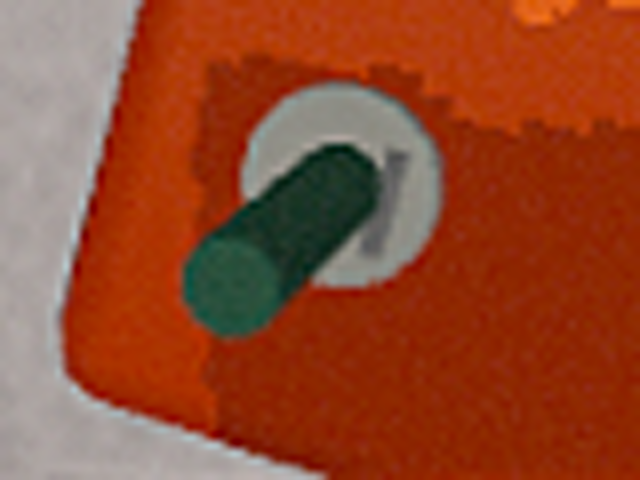

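In the enlarged crop the collar centre is at (187.8,173.1) and the pin top at (173.9,185.9). For a top at 0.149 m I predicted (173.9,185.6), so the pin is fully out. I'll retreat straight up and check the cap.

Emit:
apply_moves:
  commands:
    - [[0,0,4],0,1]
    - [[0,0,8],0,1]
    - [[-3,0,10],0,1]
    - [[-6,0,10],0,1]
    - [[-9,0,10],0,1]
    - [[-9,0,10],0,1]
    - [[-9,0,10],0,1]

```text
clock: 13.27
tool_pos: [0.4161, -0.1803, 0.3095]
orientation: [-180.0, 0.1, -165.8]
force: [1.0, -0.7, 1.7]
opening: 0.0006
gripper_force: 0.0
```

```bash
python3 look.py 6; python3 -c "
import cv2
i=cv2.imread('pics/scene6.png')[120:260,150:320];cv2.imwrite('pics/c6.png',cv2.resize(i,None,fx=4,fy=4,interpolation=2))"
```

```text
13.2667 [ 0.4161 -0.1803  0.3095] [-179.9693    0.1373 -165.7514] [ 0.9674 -0.6913  1.6933] 0.0006239912322256614
wrist cap_a 0.57 [397.4 365.5] [0.6353 0.095  0.172 ]
wrist pin_a_top 0.74 [397.  364.5] [0.7004 0.1616 0.106 ]
wrist pump_a 0.94 [222.3 205.8] [ 0.5052 -0.2133  0.    ]
wrist pump_a 0.83 [426.9 238.7] [0.48  0.167 0.   ]
scene cap_a 0.53 [285.9 143.2] [0.4877 0.1933 0.172 ]
scene cap_a 0.44 [188.4 185.7] [ 0.5122 -0.1806  0.172 ]
scene pin_a_top 0.36 [167.7 195.9] [ 0.4605 -0.2412  0.106 ]
scene pump_a 0.74 [272.8 174.7] [0.455  0.1685 0.    ]
scene pump_a 0.71 [186.8 222. ] [ 0.5083 -0.2086  0.    ]
top cap_a 0.58 [188.7 231. ] [0.4893 0.2084 0.172 ]
top cap_a 0.55 [301.9 223.4] [ 0.511  -0.1784  0.172 ]
top pin_a_top 0.24 [124.  239.3] [0.4643 0.4473 0.106 ]
top pump_a 0.8 [206.3 236. ] [0.4742 0.1659 0.    ]
top pump_a 0.61 [301.  227.6] [ 0.5022 -0.1978  0.    ]
```

View pics/c6.png

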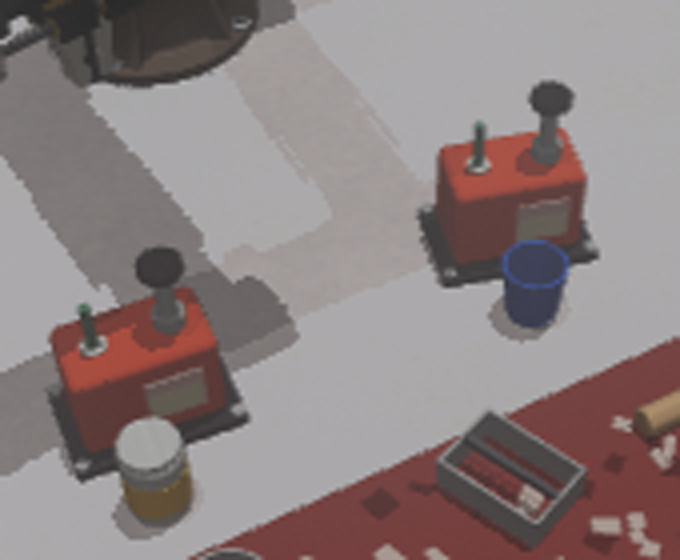

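The scene crop shows both pins equally tall, at crop (87,325) and (480,145). Both caps are up, at (160,265) and (551,98), and nothing else has moved. I'm handing in.

```bash
python3 -c "
from plant import ctrl
print(ctrl.close_job())"
```

```text
the job is handed in; nothing more can be done
None
```

Job handed in at about 13 s: six full strokes raised pump_a's pin to match its neighbour's, its plunger is up, and the final picture showed nothing else moved.

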